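# Swap a tin on the railed display shelf

### The arm

A 6-joint arm with a two-finger parallel gripper is mounted at the origin on the work surface. World frame = base frame: x ahead of the robot, y to its left, z up, the work surface at z = 0. Lengths are in m, angles in rad, forces in N, time in s.
With the tool pointing down it reaches from about 0.375 to 0.925 m from the base axis. Payload 5.7 kg.
Tool frame: the origin (TCP) lies midway between the tips of the shut fingers; the grasp point (between the pads) lies 19 mm behind it (r.hold_point_z is the distance from the TCP to the grasp point, in m); z points along the fingers, y is the line along which they close (so a half turn about z gives the same grasp; the last joint's range is limited). The gripper opens to 88 mm and grips with 3 to 60 N. Pads are 20 mm wide; open, the fingers measure 115 mm over their backs; the gripper's body (75 mm by 178 mm) begins 61 mm behind the grasp point.
Start: joints at [1.057, 0.359, 1.51, -0, 1.272, -0.115], TCP at [0.233, 0.553, 0.191] pointing down, gripper open.
Joint ranges: [-2.97, 2.97], [-1.01, 2.36], [0.21, 2.38], [-0.96, 4.11], [0.2, 2.71], [-2.98, 2.98]. Speed limits (rad/s): [2.39, 2.39, 3.14, 3.14, 3.14, 3.14].

### API

Orientations are given as a unit quaternion [x, y, z, w].
In Python, from plant import r gives the robot as it stands. Calls block until the motion is done:
- r.move_to(position, orientation): joint-space move of the TCP to a pose.
- r.move_straight(position, v=0.15, orientation=None, force_limit=None): straight line of the TCP; orientation=None keeps the orientation; v is the mean speed in m/s. With force_limit (N) it stops when the force on the tool has changed by that much, and returns True; else False.
- r.goto_joints(angles): joint-space move.
- r.open_gripper() and r.clamp(): open the fingers fully, or close them until they stop; the grip force is fixed at half the most.
- r.dwell(seconds).
- r.ik(position, orientation): joint angles nearest the present ones, or None.
- r.get_state(): the state.
- r.snapshot(name): name is "side" or "top"; returns a dict with "pixels" (400x640x3 uint8, blue, green, red), "camera_matrix" (3x3 intrinsics, pixels), "k1" (the pictures are not rectified: a ray, as slopes to the right and down, at radius r is drawn at 1 + k1 r^2 times it, then the intrinsics apply), "extrinsics" (4x4, takes a point from world to camera coordinates). Camera axes: x right, y down, z forward; pixel columns grow to the right and rows downward; lengths in m; the calibration is good to about 2 mm. A picture is of the moment at which its call begins. There is no depth.
A pose or a line that the arm cannot do raises r.MotionError and nothing moves.
- r.close_job(): hands the job in; it is judged then, once.
The state is a dict: "t": time; "q": joint angles; "qd": joint speeds; "tau": joint torques, N m; "ee_pos": TCP position; "tool_rot": TCP orientation; "contact_force": force on the tool from outside, world axes, zero at the start; "torque": the same for the moment, N m; "opening": finger opening in m; "gripper_force": force on a finger pad.
Only numpy, scipy, OpenCV 4.12 (cv2) and the standard library are available. Lean on these libraries where they do the work, as an engineer would, in place of code of your own. Each camera call takes 0.05 s, during which the arm holds its last target. There are 200 camera calls.

### The job

Take the six-sided tin off the small display shelf, lifting it up over the wooden front rail and drawing it forward from under the board above, and stand it in the wooden tray on the counter. Then stand the round canister with the ball knob (now on the counter) in the gap it left, behind the rail. Keep both upright, set them down rather than drop them, and leave the other goods where they are.

Things in the scene. Friction and masses are not known exactly. Their poses are not given: they have to be found in the camera images.
- shelf: Fixed timber display shelf on the counter, 366 mm wide. Origin on the counter below the middle of the row of tins; +x to its back (away from the robot), y along the row. White floor, top at z = 60 mm, x -55 to +61, y -171 to +171 mm. Three tins stand in a row at x about 0, y about -115, 0, +115 mm; which stands where varies. Back open but for a stop at x = 61 (top z = 76 mm); end cheeks to z = 70 mm.
- rail_top (a point): Middle of the top of the shelf's front retaining rail, a timber strip 12 mm thick along the whole width, from x = -67 to -55 mm of the shelf; its top is at z = 92 mm, 32 mm above the shelf floor. Axes as the shelf's.
- board_edge (a point): Middle of the lower front edge of the shelf's upper board: underside z = 240, top 258 mm, from x = +22 to +122 mm of the shelf, whole width, flat tins on top. It hangs over the tins' backs: no straight-down grasp or straight-up exit, but a gripper leaning 25 to 40 deg to the front has room. Posts 30 mm square at x = 90, y = +-168 mm; 18 mm wide brackets under its ends down to z = 216 mm. Axes as the shelf's.
- hex_tin: Loose six-sided tin, dark steel with a flat steel lid, the only six-sided one and the tallest of the three on the shelf: 120 mm tall, 62 mm across the flats (64.4 mm at the lid, which spans z = 104 to 116 mm), 72 mm across the corners; about 0.26 kg. Origin at the centre of its underside, z up; two of its flats face +y and -y of its own frame, corners point to +x and -x. Starts turned at most 7 degrees from the shelf.
- canister: Loose round canister, bare metal, standing on the counter at the left or the right of the shelf (on the opposite side from the tray): body 62 mm diameter, 88 mm tall, then a lid of 64 mm diameter to z = 100 mm, and a dark wooden ball knob 20 mm across on top, total height 124 mm; about 0.26 kg. Origin at the centre of its underside, z up.
- tray: Fixed, empty, open square wooden tray on the counter, left or right of the shelf: 150 x 150 mm outside, 28 mm high, walls 8 mm thick, inner floor about 8 mm above the counter. Origin at the centre of its underside.
- round_tin: Loose bystander: white round tin, 64 mm diameter, 92 mm tall, on the shelf floor in one of the three places; stays there. Origin at the centre of its underside.
- square_tin: Loose bystander: grey square tin, 66 x 66 mm, 90 mm tall, on the shelf floor in one of the three places; stays there. Origin at the centre of its underside.
- flat_tin: Loose bystander: flat grey tin 72 x 122 mm, 38 mm high, lying on the counter in front of the shelf. Origin at the centre of its underside.
- mug: Loose bystander: white mug, 80 mm diameter, 90 mm high, at the left. Origin at the centre of its underside.
- candlestick: Loose bystander: steel candlestick, foot 80 mm diameter, 130 mm tall, at the right. Origin at the centre of its underside.
There are look-alikes about, which are no part of the job. What is shaped like the canister but purple is not meant.

How it is judged:
By the outcome, as a careful person would: the job done as asked, in the order asked, and still so for the second after the job is handed in, with the robot touching nothing.
It also fails if it takes over 72 s, if anything falls off the work surface, if the arm or the gripper's body presses on something with over 40 N, if the wrist force passes 120 N, or if a joint passes its speed limit or range.

## Working session

There is one attempt and no reset: what is moved stays moved. The work goes in short steps, each a Python script; the robot and the scene stay as the last script left them, time stands still between calls to the robot, and variables do not carry over. Pictures are saved under pics/ and viewed, at most 12 in all, crops included, and the job is handed in when it is done.

```bash
ls; mkdir -p pics; python3 - <<'E'
from plant import r
import cv2, json, numpy as np
for n in("top","side"):
    s=r.snapshot(n); cv2.imwrite(f"pics/{n}0.png",s["pixels"])
    np.savez(f"{n}0.npz",**{k:np.array(v) for k,v in s.items()})
    print(n,np.array(s["camera_matrix"]).round(1).tolist(),s["k1"],np.array(s["extrinsics"]).round(3).tolist())
print(r.hold_point_z,r.get_state())
E
```

```text
pics
top [[402.2, 0.0, 322.7], [0.0, 402.2, 202.0], [0.0, 0.0, 1.0]] -0.1016653945582227 [[-0.015, -1.0, 0.004, 0.052], [-0.977, 0.014, -0.212, 0.552], [0.212, -0.008, -0.977, 1.376], [0.0, 0.0, 0.0, 1.0]]
side [[476.5, 0.0, 321.7], [0.0, 476.5, 193.5], [0.0, 0.0, 1.0]] -0.04346843146342763 [[0.783, -0.622, -0.012, -0.384], [-0.393, -0.479, -0.785, 0.379], [0.483, 0.62, -0.619, 1.138], [0.0, 0.0, 0.0, 1.0]]
0.0187 {'t': 0.1, 'q': array([ 1.05689132e+00,  3.59414982e-01,  1.51128441e+00,  2.04175609e-05,
        1.27251464e+00, -1.15138564e-01]), 'qd': array([ 9.64620617e-05, -2.01017985e-03, -3.59584533e-04,  3.61857028e-04,
        6.04434796e-04, -3.29748631e-04]), 'tau': array([-1.16823949e-04, -5.16352665e+01, -2.71407491e+01,  6.76956028e-02,
        2.74752884e-02, -2.28043018e-05]), 'ee_pos': array([0.23266544, 0.55234059, 0.19011956]), 'tool_rot': array([ 1.98067690e-01,  9.80188009e-01, -7.67900337e-04, -2.60072554e-04]), 'contact_force': array([ 0.19019856,  0.11938163, -0.09983793]), 'torque': array([ 0.004579  , -0.0209346 , -0.01389178]), 'gripper_force': 0.0, 'opening': 0.08772922310194593}
```

View pics/top0.png

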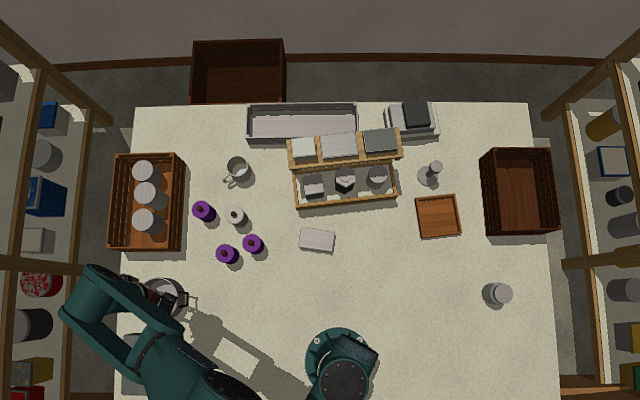

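View pics/side0.png

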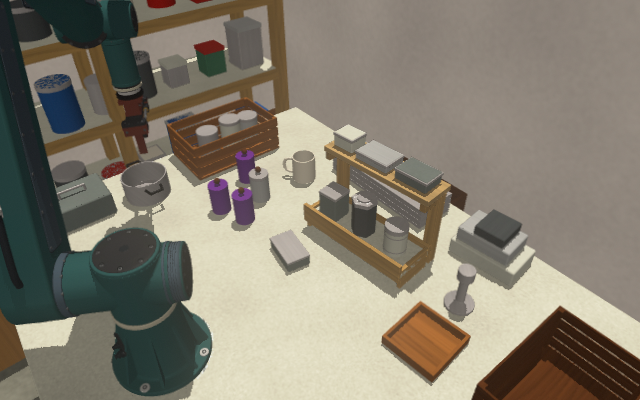

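Top view: the shelf row holds a square tin (313,185), the hex tin with a dark body (345,183) and a round white tin (377,175). The tray is at (437,216). Could be taken for the canister: the bare metal one with a ball knob (236,215), purple ones at (203,211), (227,254) and (252,243), and a grey round one at (497,294). I choose (236,215), on the far side of the shelf from the tray. Next is one close crop to check this.

```bash
python3 - <<'E'
import cv2, numpy as np
t=cv2.imread("pics/top0.png"); s=cv2.imread("pics/side0.png")
def c(im,x,y,w,h,k): return cv2.resize(im[y:y+h,x:x+w],None,fx=k,fy=k,interpolation=cv2.INTER_CUBIC)
a=c(t,280,125,133,100,3); b=c(s,295,170,133,100,3)   # 399x300
d=c(t,185,190,133,100,3); e=c(s,200,140,133,100,3)
cv2.imwrite("pics/crop1.png",np.vstack([np.hstack([a,b]),np.hstack([d,e])]))
E
```

```text
(no output)
```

View pics/crop1.png

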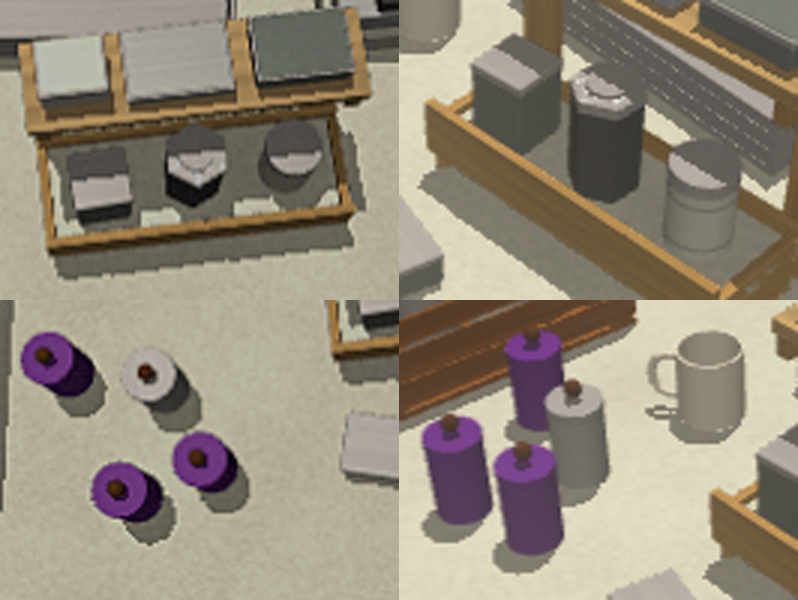

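The crop confirms the hex tin in the middle (lid centre about (345,176) top, (364,200) side), the canister at (236,215) with a dark knob, and three purple ones close by. Now I'll turn these into positions.

```bash
cat > h.py <<'E'
import numpy as np, cv2
def load(n): return dict(np.load(n+".npz"))
def ray(s,uv):
    K=s["camera_matrix"];d=cv2.undistortPoints(np.array([[uv]],float),K,np.array([float(s["k1"]),0,0,0]))[0,0]
    # (exact for the k1 model used)
    E=s["extrinsics"];R=E[:3,:3];o=-R.T@E[:3,3];v=R.T@np.array([d[0],d[1],1]);return o,v/np.linalg.norm(v)
def plane(s,uv,z): o,v=ray(s,uv);return o+v*(z-o[2])/v[2]
def tri(a,ua,b,ub):
    (o1,v1),(o2,v2)=ray(a,ua),ray(b,ub)
    k=np.linalg.lstsq(np.c_[v1,-v2],o2-o1,rcond=None)[0];p,q=o1+k[0]*v1,o2+k[1]*v2
    return (p+q)/2,np.linalg.norm(p-q)
def proj(s,p):
    E=s["extrinsics"];rv=cv2.Rodrigues(E[:3,:3])[0]
    return cv2.projectPoints(np.atleast_2d(p).astype(float),rv,E[:3,3],s["camera_matrix"],np.array([float(s["k1"]),0,0,0,0]))[0][:,0]
def blobs(m,lo=15):
    n,l,st,c=cv2.connectedComponentsWithStats(m.astype(np.uint8));return [(c[i].round(1),st[i]) for i in range(1,n) if st[i,4]>=lo]
E
python3 - <<'E'
from h import *
np.set_printoptions(precision=4,suppress=True)
T,S=load("top0"),load("side0")
for n,a,b in [("hexlid .18",(345.3,176),(364.7,200)),("sq .15",(313,182),(335,190)),("round .152",(377.5,175.5),(396,225)),
 ("knob .114",(233.7,214),(257.8,169)),("railL .092",(295.5,206),(304.5,206)),("railR .092",(396.5,195),(404,266.5)),("mug",(237,164),(303.5,153))]:
    print(n,*tri(T,a,S,b))
for s,nm in((T,"top"),(S,"side")):
    h=cv2.cvtColor(s["pixels"],cv2.COLOR_BGR2HSV)
    print(nm,"purple",[(c,plane(s,c,.08)[:2]) for c,_ in blobs(cv2.inRange(h,(135,80,40),(165,255,255)),60)])
    kn=cv2.inRange(h,(0,90,20),(18,255,110))
    if nm=="top":
        box=np.zeros_like(kn);box[195:270,190:270]=255
        print("knobs",[(c,st[4],plane(s,c,.114)[:2]) for c,st in blobs(kn&box,3)])
        tm=cv2.inRange(h,(5,90,60),(22,255,255))[185:245,408:468]
        cn=max(cv2.findContours(tm,0,2)[0],key=cv2.contourArea)+np.array([408,185]);q=cv2.boxPoints(cv2.minAreaRect(cn))
        P=np.array([plane(s,c,.028) for c in q]);print("tray",q.tolist(),P[:,:2],P.mean(0),np.linalg.norm(P-np.roll(P,1,0),axis=1))
        # front rail: per column, brightness transitions
        wm=cv2.inRange(h,(10,70,60),(25,255,255))
        for u in (300,315,330,345,360,375,390): print(u,[(v,h[v,u].tolist()) for v in range(190,214) if wm[v,u]])
E
```

```text
hexlid .18 [ 0.6176 -0.0325  0.1707] 0.0026198294947925344
sq .15 [0.6036 0.0764 0.1475] 0.00019850011547390623
round .152 [ 0.6254 -0.1445  0.1511] 0.006701084201622689
knob .114 [0.505  0.3476 0.1179] 0.004889806258666932
railL .092 [0.536  0.1392 0.0819] 0.001947700331196043
railR .092 [ 0.5763 -0.2216  0.0872] 0.01804039175760969
mug [0.6867 0.3453 0.104 ] 0.002714125557868745
top purple [(array([200.8, 209.7]), array([0.5269, 0.4748])), (array([251.6, 243.1]), array([0.4069, 0.2917])), (array([224.7, 253. ]), array([0.3737, 0.3844]))]
knobs [(array([198.9, 207.8]), np.int32(18), array([0.5268, 0.4715])), (array([233. , 213.8]), np.int32(19), array([0.5042, 0.3519])), (array([250.2, 242. ]), np.int32(19), array([0.4068, 0.2907])), (array([223.1, 252.4]), np.int32(21), array([0.3727, 0.3818]))]
tray [[414.4163818359375, 197.5392303466797], [456.71331787109375, 192.56312561035156], [461.511962890625, 233.3515167236328], [419.21502685546875, 238.32762145996094]] [[ 0.5717 -0.294 ]
 [ 0.5885 -0.4546]
 [ 0.4358 -0.4596]
 [ 0.4208 -0.3021]] [ 0.5042 -0.3776  0.028 ] [0.1512 0.1615 0.15
[... 210 characters left out ...]
00, [18, 78, 150]), (201, [17, 150, 162]), (202, [17, 146, 157]), (203, [18, 142, 117]), (206, [19, 98, 65])]
345 [(198, [17, 97, 129]), (199, [18, 145, 153]), (200, [18, 144, 156]), (201, [17, 140, 124])]
360 [(197, [19, 132, 153]), (198, [18, 147, 151]), (199, [18, 147, 127]), (200, [17, 138, 72])]
375 [(195, [18, 122, 130]), (196, [17, 147, 151]), (197, [18, 141, 154]), (198, [17, 151, 113]), (201, [21, 75, 71])]
390 [(193, [19, 77, 133]), (194, [17, 153, 148]), (195, [18, 144, 150]), (196, [18, 148, 119]), (199, [18, 105, 68])]
side purple [(array([244.5, 164.3]), array([0.5134, 0.4468])), (array([217.9, 194.4]), array([0.3627, 0.3578])), (array([241.4, 198.9]), array([0.4082, 0.2915]))]
```

```bash
cat >> h.py <<'E'
from scipy.spatial.transform import Rotation as Rn
SY=None
def ori(yaw,lean,flip=0):
    """tool leaning: fingers point towards heading yaw and down; lean from the vertical; closes across the heading"""
    z=np.array([np.sin(lean)*np.cos(yaw),np.sin(lean)*np.sin(yaw),-np.cos(lean)]);y=np.array([-np.sin(yaw),np.cos(yaw),0])*(-1 if flip else 1)
    return Rn.from_matrix(np.c_[np.cross(y,z),y,z]).as_quat()
def tcp(g,q,hz=.0187): return np.asarray(g)+hz*Rn.from_quat(q).apply([0,0,1])
E
python3 - <<'E'
from h import *
from plant import r
np.set_printoptions(precision=4,suppress=True)
T,S=load("top0"),load("side0")
L=np.array([plane(T,(u,v),.092) for u,v in((300,204.8),(315,203.2),(330,201.4),(345,199.6),(360,197.9),(375,196.4),(390,194.7))])
a=np.polyfit(L[:,1],L[:,0],1);print("rail x=a y+b",a,"yaw deg",np.degrees(np.arctan(-a[0])))
print("hex top/side",plane(T,(345.3,176),.178),plane(S,(364.7,200),.178)); print("can",plane(T,(233,213.8),.114),plane(S,(257.8,169),.114))
yaw=np.arctan(-a[0]);rm=np.array([a[0]*-.033+a[1],-.033]);print("row pt",rm+.061*np.array([np.cos(yaw),np.sin(yaw)]))
le=np.radians(30)
for f in(0,1):
    q=ori(yaw,le,f)
    for p in([.617,-.033,.142],[.617,-.033,.184],[.45,-.05,.184],[.45,-.05,.25],[.504,-.378,.2],[.504,-.378,.1]): 
        j=r.ik(tcp(p,q),q);print(f,p,None if j is None else np.array(j))
# canister lean azimuth scan
can=np.array([.505,.350]);obs=[((.527,.473),.032,.1,.01,.124),((.407,.291),.032,.1,.01,.124),((.373,.383),.032,.1,.01,.124),((.687,.345),.04,.09,.04,.09)]
P=[]
for c,R,h,rk,hk in obs:
    for t in np.linspace(0,2*np.pi,36):
        d=np.array([np.cos(t),np.sin(t)]);P+= [[*(np.array(c)+R*d),z] for z in np.linspace(.03,h,8)]+[[*(np.array(c)+rk*d),hk]]+[[*(np.array(c)+.5*R*d),h]]
P=np.array(P);bd=lambda X,hx,hy,z0,z1:np.linalg.norm(np.maximum(np.c_[abs(X[:,0])-hx,abs(X[:,1])-hy,np.maximum(z0-X[:,2],X[:,2]-z1)],0),axis=1).min()
for dg in range(-180,180,15):
    best=[]
    for f in(0,1):
        q=ori(np.radians(dg),le,f);g=np.array([*can,.067]);X=Rn.from_quat(q).inv().apply(P-g)
        js=[r.ik(tcp(g+[0,0,dz],q),q) for dz in(0,.06,.12)]
        best.append([f,js[0] is not None and js[2] is not None, None if js[0] is None else np.array(js[0]).round(2).tolist()])
    print(dg,"body %.3f fing %.3f"%(bd(X,.0375,.089,-.3,-.061),bd(X,.0125,.0575,-.061,.019)),best)
E
```

```text
rail x=a y+b [-0.1009  0.5495] yaw deg 5.760518652948529
hex top/side [ 0.6144 -0.0313  0.178 ] [ 0.6127 -0.0393  0.178 ]
can [0.5042 0.3519 0.114 ] [0.51   0.3517 0.114 ]
row pt [ 0.6136 -0.0269]
0 [0.617, -0.033, 0.142] [-0.288   0.277   2.0156  0.5029  0.4039 -2.3798]
0 [0.617, -0.033, 0.184] [-0.288   0.2071  1.9688  0.3992  0.509  -2.2645]
0 [0.45, -0.05, 0.184] [-0.5333 -0.0384  2.2586  0.5859  0.5651 -2.6485]
0 [0.45, -0.05, 0.25] [-0.5333 -0.1593  2.1473  0.4403  0.7681 -2.4643]
0 [0.504, -0.378, 0.2] None
0 [0.504, -0.378, 0.1] None
1 [0.617, -0.033, 0.142] [-0.288   0.277   2.0156  0.5029  0.4039  0.7618]
1 [0.617, -0.033, 0.184] [-0.288   0.2071  1.9688  0.3992  0.509   0.8771]
1 [0.45, -0.05, 0.184] [-0.5333 -0.0384  2.2586  0.5859  0.5651  0.4931]
1 [0.45, -0.05, 0.25] [-0.5333 -0.1593  2.1473  0.4403  0.7681  0.6773]
1 [0.504, -0.378, 0.2] [-1.0497  0.2909  1.7922  0.6087  0.9243  0.0791]
1 [0.504, -0.378, 0.1] [-1.0497  0.4373  1.8871  0.748   0.7356 -0.1259]
-180 body 0.015 fing 0.034 [[0, True, [0.37, 0.8, 1.21, 0.18, 1.62, 1.91]], [1, True, [0.37, 0.8, 1.21, 0.18, 1
[... 2047 characters left out ...]
, 1.86, 0.74, 0.83, 2.78]], [1, True, [0.16, 0.52, 1.86, 0.74, 0.83, -0.36]]]
105 body 0.005 fing 0.021 [[0, True, [0.16, 0.57, 1.74, 0.63, 1.0, 2.64]], [1, True, [0.16, 0.57, 1.74, 0.63, 1.0, -0.5]]]
120 body 0.018 fing 0.025 [[0, True, [0.18, 0.62, 1.62, 0.54, 1.16, 2.51]], [1, True, [0.18, 0.62, 1.62, 0.54, 1.16, -0.63]]]
135 body 0.028 fing 0.022 [[0, True, [0.21, 0.67, 1.5, 0.45, 1.3, 2.38]], [1, True, [0.21, 0.67, 1.5, 0.45, 1.3, -0.77]]]
150 body 0.042 fing 0.023 [[0, True, [0.26, 0.72, 1.39, 0.36, 1.43, 2.23]], [1, True, [0.26, 0.72, 1.39, 0.36, 1.43, -0.91]]]
165 body 0.029 fing 0.032 [[0, True, [0.31, 0.76, 1.29, 0.28, 1.54, 2.08]], [1, True, [0.31, 0.76, 1.29, 0.28, 1.54, -1.07]]]
```

The measurements agree with the layout:
- **Rail:** yaw is 5.8°, and the row point is about (0.614, -0.03).
- **Hex tin:** about (0.614, -0.034).
- **Tray:** (0.504, -0.378).
- **Canister:** (0.506, 0.351).

Now I'll approach the hex tin.

```bash
cat >> h.py <<'E'
YAW=np.radians(5.76);LE=np.radians(30);XS=np.array([np.cos(YAW),np.sin(YAW),0]);YS=np.array([-np.sin(YAW),np.cos(YAW),0]);Q=ori(YAW,LE,1)
AX=Rn.from_quat(Q).apply([0,0,1])
E
python3 - <<'E'
from h import *
from plant import r
g=np.array([.614,-.034,.142])
s=r.get_state();r.move_straight(s["ee_pos"]+[0,0,.14],v=.3)
r.move_to(tcp([.50,-.045,.38],Q),Q);print(r.get_state()["t"])
r.move_straight(tcp(g-.11*AX,Q),v=.2);print(r.get_state()["t"],r.get_state()["contact_force"])
P=[]
for n,(x,y) in (("top",(290,120)),("side",(300,130))):
    s=r.snapshot(n);np.savez(n+"1.npz",**{k:np.array(v) for k,v in s.items()})
    P.append(cv2.resize(s["pixels"][y:y+130,x:x+130],(400,400),interpolation=cv2.INTER_CUBIC))
cv2.imwrite("pics/pre1.png",np.hstack(P))
E
```

```text
3.0333
3.9583 [ 0.85274653 -1.0154388   0.67183802]
```

View pics/pre1.png

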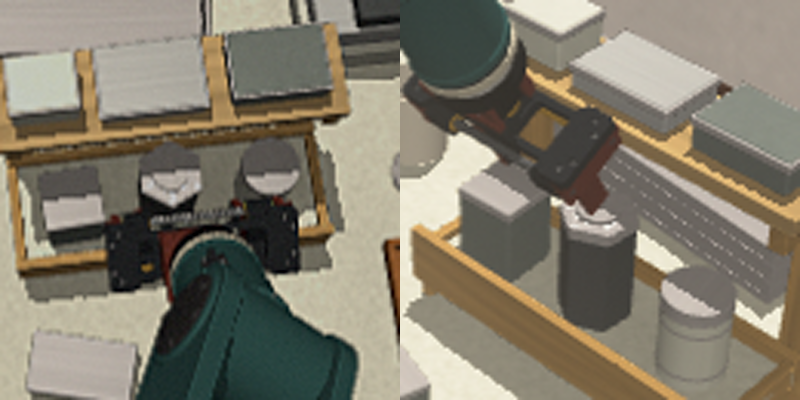

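The hex tin stands at crop (171,175) in the top view, and the gripper is in front of it and above. In the side view the fingers are just above the lid. I'll check the alignment by projecting points.

```bash
python3 - <<'E'
from h import *
from plant import r
np.set_printoptions(precision=1,suppress=True)
g=np.array([.614,-.034,.142])
for n,(x,y) in (("top1",(290,120)),("side1",(300,130))):
    s=load(n);f=lambda p:(proj(s,p)-[x,y])*400/130
    print(n,"body ends",f([g-.2*AX+.089*YS,g-.2*AX-.089*YS]).tolist())
    c=np.array([.614,-.034,.176]);print(" hex lid corners (aligned)",f([c+.0372*(np.cos(a)*XS+np.sin(a)*YS) for a in np.arange(6)*np.pi/3]).tolist())
    print(" tin base c",f([c*[1,1,0]+[0,0,.06]]).tolist())
E
```

```text
top1 body ends [[102.06141079092696, 243.98849197061693], [287.0342695723808, 223.1755311682089]]
 hex lid corners (aligned) [[168.10106738839437, 140.36051088925274], [140.77622654757832, 159.9388976218418], [145.026845477936, 192.96816675479397], [176.95844388502266, 206.31432302126856], [204.35931328022153, 186.38515464756728], [199.75373711674467, 153.462560943566]]
 tin base c [[166.4512127942855, 200.3134328877483]]
side1 body ends [[42.139247062724245, 89.0925160839622], [203.35842424293455, 181.78802238417416]]
 hex lid corners (aligned) [[223.5207282929967, 195.27775958942908], [183.21887036857157, 188.781118521797], [155.2607338120622, 206.91104745956244], [167.65422108251397, 232.54211351662784], [209.39662916408767, 239.55829169944616], [237.28085393363875, 220.40907500561616]]
 tin base c [[190.77808909850825, 309.65474487967253]]
```

The lid outline matches to about 1 mm in y, and the front corner suggests the tin is turned about -6° from the shelf. I'll grasp with a heading of 1°.

```bash
python3 - <<'E'
from h import *
from plant import r
np.set_printoptions(precision=3,suppress=True)
g=np.array([.614,-.034,.142]);q=ori(np.radians(1),LE,1);ax=Rn.from_quat(q).apply([0,0,1])
r.move_straight(tcp(g-.11*ax,q),v=.1,orientation=q)
print(r.move_straight(tcp(g,q),v=.1,force_limit=8))
s=r.get_state();print(s["t"],s["ee_pos"],s["contact_force"]-0)
r.clamp();s=r.get_state();print(s["t"],"open",s["opening"],s["gripper_force"],s["contact_force"],s["torque"])
P=[]
for n,(x,y) in (("top",(290,120)),("side",(300,130))):
    s=r.snapshot(n)
    P.append(cv2.resize(s["pixels"][y:y+130,x:x+130],(400,400),interpolation=cv2.INTER_CUBIC))
cv2.imwrite("pics/grasp1.png",np.hstack(P))
E
```

```text
False
5.6167 [ 0.623 -0.034  0.126] [-0.327 -0.331 -0.585]
6.1167 open 0.06387701942036976 29.991433328250423 [-1.734  2.703  3.469] [0.384 0.211 0.179]
```

View pics/grasp1.png

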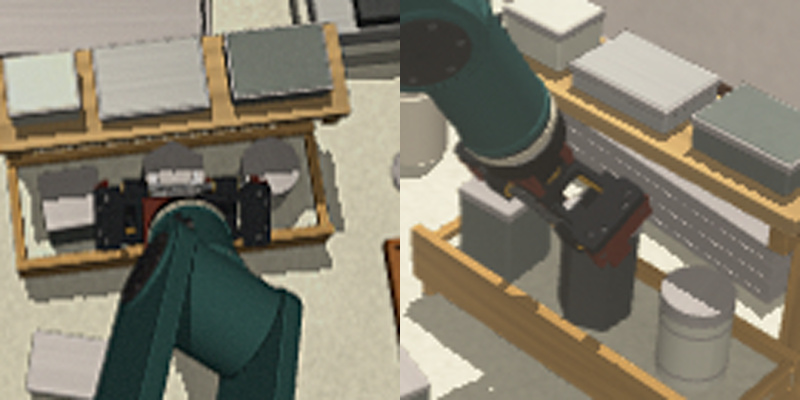

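The side view shows the fingers around the tin just under the lid. The opening reads 63.9 mm, so the pads may be riding on the lid rim. I'll regrasp 6 mm lower, then lift.

```bash
python3 - <<'E'
from h import *
from plant import r
np.set_printoptions(precision=3,suppress=True)
p=r.get_state()["ee_pos"]
r.open_gripper();r.move_straight([.623,-.034,.120],v=.05,force_limit=8);s=r.get_state();print(s["ee_pos"],s["contact_force"])
r.clamp();s=r.get_state();print(s["t"],"open",s["opening"],s["gripper_force"],s["contact_force"],s["torque"])
r.move_straight(s["ee_pos"]+[0,0,.042],v=.08);s=r.get_state();print(s["t"],s["ee_pos"],s["opening"],s["contact_force"],s["torque"])
P=[]
for n,(x,y) in (("top",(290,120)),("side",(300,110))):
    s=r.snapshot(n);np.savez(n+"2.npz",**{k:np.array(v) for k,v in s.items()})
    P.append(cv2.resize(s["pixels"][y:y+130,x:x+130],(400,400),interpolation=cv2.INTER_CUBIC))
cv2.imwrite("pics/lift1.png",np.hstack(P))
E
```

```text
[ 0.623 -0.034  0.119] [-0.422  0.035  0.053]
7.5667 open 0.06367117553286675 29.994399529334153 [-1.077  1.547  1.785] [0.333 0.264 0.256]
8.2417 [ 0.622 -0.034  0.162] 0.06367729251600002 [ 0.207  1.071 -3.157] [-0.028  0.679  0.055]
```

View pics/lift1.png

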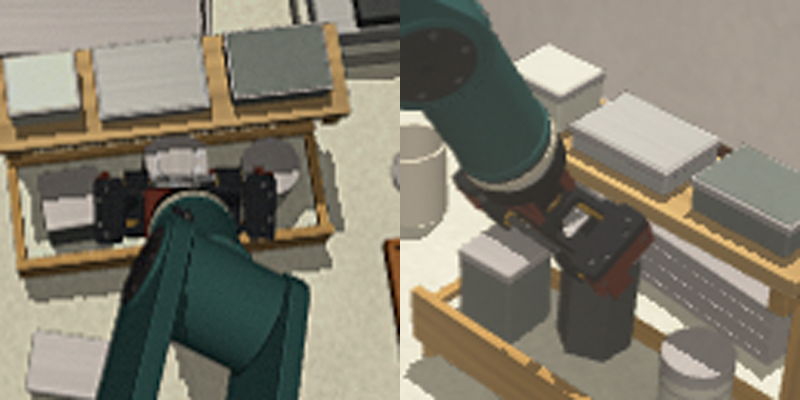

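The tin is lifted by about 12 px in the side view, upright, and clear of the rail and the board. Next I'll draw it forward and carry it to the tray.

```bash
python3 - <<'E'
from h import *
from plant import r
np.set_printoptions(precision=3,suppress=True)
p=r.get_state()["ee_pos"]
r.move_straight(p-.16*XS,v=.15);s=r.get_state();print(s["t"],s["contact_force"],s["opening"])
r.move_straight(s["ee_pos"]+[0,0,.08],v=.2)
r.move_straight([.513,-.376,.24],v=.25);print(r.get_state()["t"])
r.move_straight([.513,-.376,.09],v=.2)
h=r.move_straight([.513,-.376,.060],v=.03,force_limit=4);s=r.get_state();print(h,s["t"],s["ee_pos"],s["contact_force"],s["opening"])
P=[]
for n,(x,y) in (("top",(370,130)),("side",(370,250))):
    s=r.snapshot(n);np.savez(n+"3.npz",**{k:np.array(v) for k,v in s.items()})
    P.append(cv2.resize(s["pixels"][y:y+130,x:x+130],(400,400),interpolation=cv2.INTER_CUBIC))
cv2.imwrite("pics/tray1.png",np.hstack(P))
E
```

```text
9.5667 [ 0.352 -0.374 -4.001] 0.06390927659968113
11.5833
True 13.1917 [ 0.513 -0.376  0.068] [-1.815  0.593  4.969] 0.06377442887350719
```

View pics/tray1.png

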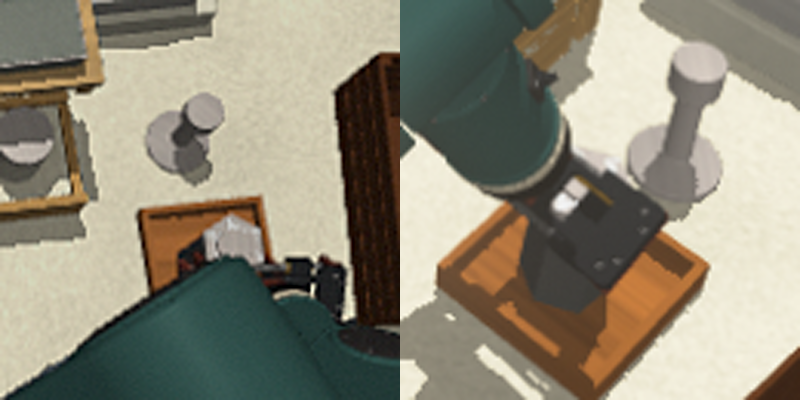

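The contact height (0.068) is what it must be for the tin standing flat on the tray floor. I'll release, back off and go to the canister.

```bash
python3 - <<'E'
from h import *
from plant import r
np.set_printoptions(precision=3,suppress=True)
q=ori(np.radians(1),LE,1);ax=Rn.from_quat(q).apply([0,0,1])
r.open_gripper();p=r.get_state()["ee_pos"]
r.move_straight(p-.09*ax,v=.15);r.move_straight(p-.09*ax+[-.03,.0,.2],v=.35)
can=np.array([.506,.351])
def best(c):
    for hd in c:
        qq=ori(np.radians(hd),LE,1);j=r.ik(tcp([.44,.0,.42],qq),qq)
        if j is not None: return hd,j
hd,j=best((75,60,90,105));print(hd,np.array(j));r.goto_joints(j)
qc=ori(np.radians(155),LE,1);axc=Rn.from_quat(qc).apply([0,0,1])
r.move_to(tcp([*can,.30],qc),qc);s=r.get_state();print(s["t"],s["q"],s["ee_pos"])
P=[]
for n,(x,y) in (("top",(370,130)),("side",(370,250)),("side",(180,90))):
    s=r.snapshot(n);np.savez(n+"4.npz",**{k:np.array(v) for k,v in s.items()})
    P.append(cv2.resize(s["pixels"][y:y+130,x:x+130],(266,266),interpolation=cv2.INTER_CUBIC))
cv2.imwrite("pics/pre2.png",np.hstack(P))
E
```

```text
75 [-0.615 -0.008  1.588  0.496  1.737 -0.313]
18.1667 [ 0.277  0.532  1.129  0.35   1.872 -0.818] [0.498 0.354 0.284]
```

View pics/pre2.png

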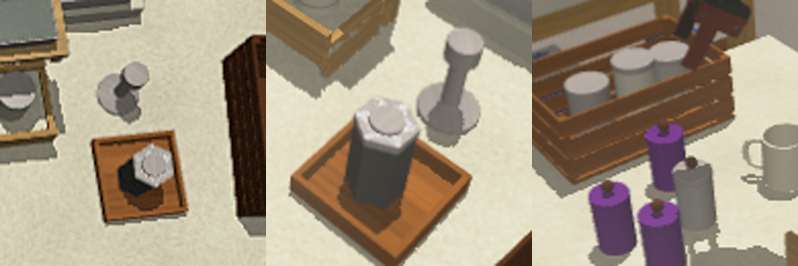

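The hex tin stands upright in the tray, at (150,165) in the top crop. The canister is untouched, with the gripper above it. Now I'll grasp it.

```bash
python3 - <<'E'
from h import *
from plant import r
np.set_printoptions(precision=3,suppress=True)
qc=ori(np.radians(155),LE,1);g=np.array([.506,.351,.065])
print(r.move_straight(tcp(g+[0,0,.03],qc),v=.2,force_limit=10),r.move_straight(tcp(g,qc),v=.08,force_limit=8))
s=r.get_state();print(s["t"],s["ee_pos"]-tcp(g,qc),s["contact_force"])
r.clamp();s=r.get_state();print("open",s["opening"],s["gripper_force"],s["contact_force"],s["torque"])
p=s["ee_pos"];r.move_straight(p+[0,0,.05],v=.1);s=r.get_state();print(s["t"],s["opening"],s["contact_force"],s["torque"])
r.move_straight(p+[0,0,.20],v=.2);s=r.get_state();print(s["t"],s["ee_pos"])
# intended end poses
ge=np.array([.614,-.034,.125+.042])
for d in(0,-.16,-.12):
    x=ge+d*XS;j=r.ik(tcp(x,Q),Q);print(d,None if j is None else np.array(j))
E
```

```text
False False
20.0167 [-0.    -0.    -0.001] [0.492 0.06  0.754]
open 0.06118599398036689 29.908041937742382 [1.082 2.579 1.237] [ 0.259 -0.269 -0.201]
21.2167 0.06172861676250169 [-0.642  0.189 -3.305] [-0.177 -0.507  0.009]
22.1167 [0.497 0.355 0.248]
0 [-0.292  0.231  1.994  0.44   0.466  0.828]
-0.16 [-0.524  0.008  2.278  0.646  0.507  0.43 ]
-0.12 [-0.445  0.068  2.212  0.6    0.477  0.541]
```

```bash
python3 - <<'E'
from h import *
from plant import r
np.set_printoptions(precision=3,suppress=True)
pre=np.array([.614,-.034,.30])-.16*XS
for hd,g in((105,[.44,.2,.30]),(55,[.44,.07,.30]),(5.76,pre),(5.76,[pre[0],pre[1],.168])):
    q=ori(np.radians(hd),LE,1)
    try: r.move_straight(tcp(g,q),v=.15,orientation=q)
    except r.MotionError as e: print(hd,e);break
    s=r.get_state();print(hd,s["t"],s["q"],s["opening"],s["contact_force"])
P=[]
for n,(x,y) in (("top",(270,130)),("side",(270,140))):
    s=r.snapshot(n);np.savez(n+"5.npz",**{k:np.array(v) for k,v in s.items()})
    P.append(cv2.resize(s["pixels"][y:y+130,x:x+130],(400,400),interpolation=cv2.INTER_CUBIC))
cv2.imwrite("pics/entry.png",np.hstack(P))
E
```

```text
105 23.35 [-0.12   0.167  1.685  0.483  1.511 -0.467] 0.06163882406276488 [-0.3    0.832 -2.823]
55 24.375 [-0.477 -0.08   1.948  0.55   1.249 -0.039] 0.06155990919166713 [ 0.959  0.591 -3.287]
5.76 25.4333 [-0.524 -0.214  2.051  0.382  0.905  0.768] 0.06129508631867981 [-0.555  0.106 -2.924]
5.76 26.4667 [-0.524  0.005  2.275  0.641  0.511  0.436] 0.061549572738231306 [ 0.667 -0.025 -2.542]
```

View pics/entry.png

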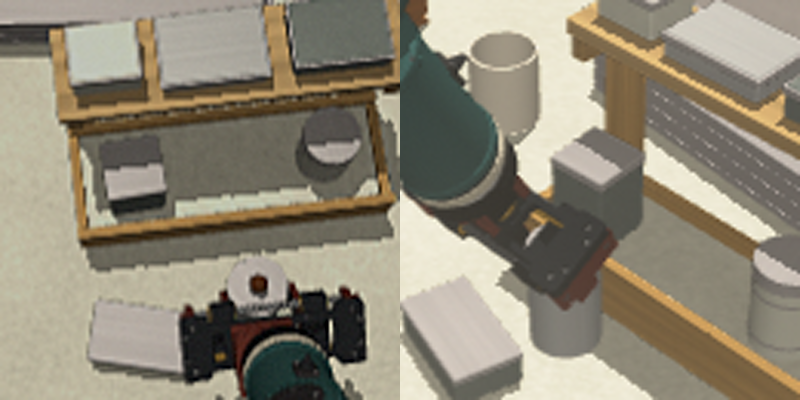

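The knob is at top crop (259,285) and the canister hangs upright in front of the rail, with the gap clear between the square and round tins. I'll correct from the knob's position and then enter.

```bash
python3 - <<'E'
from h import *
from plant import r
np.set_printoptions(precision=3,suppress=True)
T=load("top5");h=cv2.cvtColor(T["pixels"],cv2.COLOR_BGR2HSV);m=cv2.inRange(h,(0,90,20),(18,255,120));b=np.zeros_like(m);b[216:228,348:360]=255
c=max(blobs(m&b,3),key=lambda k:k[1][4])[0];k=plane(T,c,.217);gp=np.array([.614,-.034,.168])-.16*XS
e=(k-gp)[:2];ex,ey=e@XS[:2],e@YS[:2];print(c,k,"offset along/across",ex,ey)
ex=np.clip(ex,-.008,.008)
g=np.array([.614,-.034,.168])-ex*XS
print(r.move_straight(tcp(g,Q),v=.1,force_limit=8));s=r.get_state();print(s["t"],s["ee_pos"],s["contact_force"])
print(r.move_straight(tcp(g-[0,0,.035],Q),v=.08,force_limit=8))
f=r.move_straight(tcp(g-[0,0,.055],Q),v=.025,force_limit=4);s=r.get_state();print(f,s["t"],"grasp z",s["ee_pos"][2]+.0187*np.cos(LE),s["contact_force"],s["torque"])
P=[]
for n,(x,y) in (("top",(280,120)),("side",(300,130))):
    s=r.snapshot(n);np.savez(n+"6.npz",**{k:np.array(v) for k,v in s.items()})
    P.append(cv2.resize(s["pixels"][y:y+130,x:x+130],(400,400),interpolation=cv2.INTER_CUBIC))
cv2.imwrite("pics/place.png",np.hstack(P))
E
```

```text
[353.8 222. ] [ 0.453 -0.051  0.217] offset along/across -0.0017106816594879965 -0.0010906739334437634
False
28.3333 [ 0.624 -0.033  0.152] [-0.597 -0.654 -2.892]
False
True 29.3917 grasp z 0.12455972888821996 [-0.212 -1.98   0.226] [-0.454  0.269 -0.219]
```

View pics/place.png

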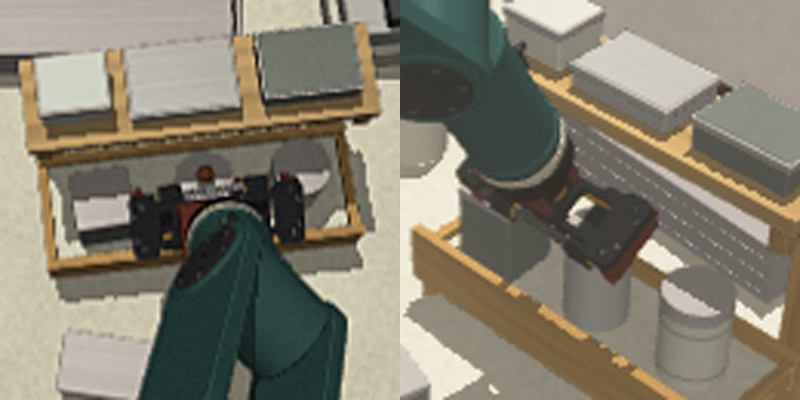

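The canister touches down at grasp height 0.1246, against 0.125 expected, with the knob visible upright in the gap. I'll release, retreat and check.

```bash
python3 - <<'E'
from h import *
from plant import r
r.open_gripper();p=r.get_state()["ee_pos"]
r.move_straight(p-.12*AX,v=.12,force_limit=10);r.move_straight(p-.12*AX+[-.06,.0,.15],v=.3)
q=r.get_state()["q"].copy();q[0]+=1.2;r.goto_joints(q);r.dwell(.5);s=r.get_state();print(s["t"],s["contact_force"])
P=[]
for n,(x,y,w,h) in (("top",(190,110,290,200)),("side",(200,110,290,290))):
    s=r.snapshot(n);P.append(cv2.resize(s["pixels"][y:y+h,x:x+w],(400,int(h*400/w)),interpolation=cv2.INTER_CUBIC))
H=max(a.shape[0] for a in P);cv2.imwrite("pics/final.png",np.hstack([cv2.copyMakeBorder(a,0,H-a.shape[0],0,0,0) for a in P]))
E
```

```text
34.4 [ 0.43990381  0.05289942 -0.05609846]
```

View pics/final.png

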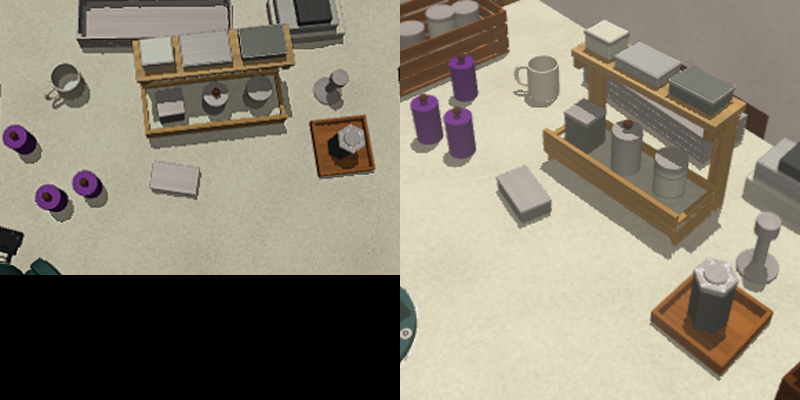

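The canister stands upright in the middle gap at side crop (627,150) and the hex tin stands in the tray at (712,295). The other goods are where they were, so I'm handing in the job.

```bash
python3 -c "
from plant import r
print(r.close_job())"
```

```text
the job is handed in; nothing more can be done
None
```

The job is handed in at about 34 s: the hex tin stands upright in the tray, the knobbed canister stands upright in the gap it left behind the rail, and the other goods look unmoved in the last pictures.

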